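# Shut the dry-block heater and hold its recessed reset down

### The arm

A 7-joint arm with a two-finger parallel gripper is mounted at the origin on the work surface. World frame = base frame: x ahead of the robot, y to its left, z up, the work surface at z = 0. Lengths are in m, angles in rad, forces in N, time in s.
With the tool pointing down it reaches from about 0.425 to 0.925 m from the base axis. Payload 6.8 kg.
Tool frame: the origin (TCP) lies at the very end of the fingers, on their centre line; the grasp point (between the pads) lies 19 mm behind it; z points along the fingers, y is the line along which they close (so a half turn about z gives the same grasp; the last joint's range is limited). The gripper opens to 88 mm and grips with 3 to 60 N. Pads are 20 mm wide; open, the fingers measure 115 mm over their backs; the gripper's body (75 mm by 178 mm) begins 61 mm behind the grasp point.
Start: joints at [-1.232, 0.477, 0.022, 1.555, -0.011, 1.109, -0.083], TCP at [0.292, 0.609, 0.223] pointing down, gripper open.
Joint ranges: [-2.96, 2.96], [-0.34, 2.1], [-1.41, 1.46], [0.24, 2.44], [-1.37, 4.51], [0.17, 1.92], [-2.96, 2.96]. Speed limits (rad/s): [2.39, 2.39, 3.14, 3.14, 3.14, 3.14, 3.14].

### API

Orientations are given as a rotation vector (axis times angle).
In Python, from cell import bot gives the robot as it stands. The module is installed in compiled form; this text tells all that it offers.
- The arm moves only by the shell command python3 -m crank 'ROWS' [OPENING] [FORCE]. ROWS is JSON, a list that holds one entry, the list of rows, each a list of 6 numbers: the shift along the tool's x, y, z in units of 30 mm (1.0 is 30 mm), then the turn, a rotation vector about the tool's x, y, z in units of 10 degrees (1.0 is 10 degrees). A call has 1 to 5 rows; each row shifts and turns the commanded pose from where the row before left it, along the tool's axes as they then stand; what a row does not reach is not made up. A row lasts 1/8 s, in which the tool goes at most 62.5 mm and 10.7 degrees, less where a joint would pass 70% of its speed; a pose out of reach is approached as far as the arm can. A call is refused whole if a number of a shift passes 1 or a number of a turn 1, either way. A call with a gripper value outside its range is refused whole. OPENING is the closure, from -1 (fully open) to 1 (shut), set as the call begins (- or left out, the last holds). The fingers move at their own pace and stop on an object; FORCE is the grip in N (left out, the last holds). Time passes only in rows, so rows that do not move let the fingers close. It gives the time, the measured TCP pose, the force, the opening and the grip force at its end, in the units of the state.
- bot.state(): the state, without advancing time (a new reading comes with each control period).
- bot.get_image(name): name is "scene" or "top" or "wrist"; returns the picture (420x560x3 uint8, blue, green, red); there is no depth.
- bot.calibration(name): a dict with "vertical_fov" (degrees; the focal length in pixels is half the picture's height over the tangent of half this angle, whatever the lens; pixels are square), "cx", "cy" (the principal point, pixels), "rvec" (rotation vector, rad) and "tvec" (3), from world to camera coordinates, as OpenCV has them. Camera axes: x right, y down, z forward; pixel columns grow to the right and rows downward; lengths in m; the calibration is good to about 2 mm. A picture is of the moment at which its call begins: read the wrist's pose just before it. calibration takes no time and is no camera call; for the wrist camera it gives the pose at the moment of the call.
- bot.job_done(): hands the job in; it is judged then, once.
Trained networks look in the newest picture that a camera, given by its name, has taken for a name from the list of things; names that differ only in an ending like _2 or _b are one class to them, and where a whole thing is asked for, a point or a joint stands for the part that bears it (a point fixed in the world has none). Each returns a list of dicts, best first, with "conf" (0 to 1); they miss things now and then, are a little off and sometimes report something else, mostly with a low value. They report only what shows in the picture. A call takes as long as a camera call.
- bot.search_frame(camera, target): "extent" ([left, top, right, bottom] in pixels, round what is visible of it).
- bot.pinpoint(camera, target): "uv" ([column, row] in pixels: a listed point, or the origin of a listed thing).
The state is a dict: "time": time; "qpos": joint angles; "dq": joint speeds; "tau": joint torques, N m; "eef_pos": TCP position; "orientation": TCP orientation; "force": force on the tool from outside, world axes, zero at the start; "moment": the same for the moment, N m; "width": finger opening in m; "finger_force": force on a finger pad.
Only numpy, scipy, OpenCV 4.12 (cv2) and the standard library are available. Lean on these libraries where they do the work, as an engineer would, in place of code of your own. Each camera call takes 0.05 s, during which the arm holds its last target. There are 200 camera calls.

### The job

The dry-block heater's over-temperature cut-out has tripped. First lower its hinged lid gently until it is fully shut, without slamming it; then take the reset stylus out of the tool block and, with its pin through the small round hole in the control deck, press the recessed reset button fully down and keep it there: finish while still holding the stylus with the button down. Leave the other tools and everything else on the bench where they are.

Things in the scene. Friction and masses are not known exactly. Their poses are not given: they have to be found in the camera images.
- heater: white dry-block heater, 300 mm deep (x) x 210 wide (y), fast on the bench. Origin: centre of its underside; x points from the control deck in front to the lid hinge at the back, y to its left, z up. In front a flat deck, top 85 mm above the bench and 125 deep, with display and keys (printed only) and the reset hole; behind it a well with an aluminium tube block under the lid
- lid (a joint): angle of the heater's hinged lid in rad: 0 fully shut, grows as it opens (starts at 0.65 to 1.1). Grey slab 165 mm deep x 200 wide x 25 thick, about 0.35 kg. A stiff friction hinge (about 0.5 N m) holds it at any angle, so it must be carried or pushed all the way down: 1 to 4 N at the handle
- lid_hinge (a point): the lid's hinge axis at the middle of its width, at heater (140, 0, 86.5) mm; the axis lies along the heater's y
- lid_handle (a point): centre of the lid's pull handle, a steel bar 10 mm thick, 90 mm free length along the heater's y, on an arm at each end, above and ahead of the lid's front edge. Lid shut: 189 mm in front of the hinge axis, 58 above it, 33 above the lid's top; at angle t it is turned up about the hinge axis by t. Free from above at every angle, fingers closing along the heater's x
- reset_hole (a point): centre of the reset hole's mouth, flush with the control deck's top, at heater (-95, 60, 85) mm. A plain round vertical hole 12 mm in diameter with a thin steel ring around it, at the left of the deck; the black reset button sits 14 mm down inside it
- reset (a joint): travel of the recessed reset button in m: 0 is up, 0.006 fully down (it moves straight down). A spring button: 1.5 N starts it, 5 N holds it fully down, and it comes up when let go. Its top is 9.8 mm across, 14 mm below the deck when up and 20 mm when down
- tool_block: plywood tool block 170 (x) x 50 (y) x 50 mm high, fast on the bench, with three 7 mm holes 43 mm deep along its x at -60, 0 and 60 mm. Each holds a hand tool upright, shank down, the handle's shoulder on the block's top; which tool is in which hole varies. Origin: centre of its underside
- stylus: reset stylus: steel pin 5 mm thick, 40 mm long under a plain straight round aluminium handle 14 mm thick, 95 mm long; 135 mm in all, about 60 g. Stands upright in the tool block, the only tool there with a straight slim handle, which spans 50 to 145 mm above the bench. Origin at the pin's tip, z up along the handle; the handle starts at z = 40 mm
- stylus_tip (a point): end of the stylus's pin (same as its origin); it stands 10 mm above the bench while in the block
- block_lifter: steel T-handled block lifter, cross bar 56 mm long and 12 mm thick, 106 mm above its origin, standing in the tool block; its steel shank is 5 mm thick; origin at the lower end of the shank. Leave it
- hex_driver: hex driver with a bulb-shaped plastic handle 29 mm thick, 66 mm long (40 to 106 mm above its origin), standing in the tool block; origin at the lower end of its 5 mm shank. Leave it
- sample_pot: clear sample pot with a white lid, 86 mm across, 54 mm high; origin at the centre of its underside. Leave it
- dishes: stack of three clear culture dishes, 90 mm across, 42 mm high in all; origin at the centre of its underside. Leave it
- wash_bottle: white wash bottle with a bent spout, 68 mm across, 180 mm high; origin at the centre of its underside. Leave it
- timer: flat grey bench timer 58 x 72 x 18 mm; origin at the centre of its underside. Leave it
- tube_box: clear box of capped sample tubes 75 x 130 x 46 mm; origin at the centre of its underside. Leave it

How it is judged:
On the way, in this order (a step that is already met when the one before it is completed fails the run):
1. the lid is lowered fully shut (value of joint lid below 0.04 rad), for 0.2 s.
2. the stylus, held in the gripper, keeps the recessed reset button down with the lid shut (value of joint lid below 0.04 rad and value of joint reset above 0.0042 m and contact force between stylus and heater above 2 N and contact force between the fingers and stylus above 1 N and horizontal distance between stylus_tip and reset_hole below 0.008 m and z of stylus_tip in the frame of reset_hole below -0.016 m), for 0.5 s.
At the end, for the whole second after the job is handed in: The lid is shut (within 0.04 rad); the stylus, still gripped by the fingers (over 1 N), has its pin in the reset hole (tip within 8 mm of the hole's axis and over 16 mm below the deck), bears on the heater with over 2 N, and the reset button is down by over 4.2 of its 6 mm (all of step 2); the arm keeps its last pose, push and grip.
It fails at once if the lid is slammed (faster than 2.5 rad/s) (velocity of joint lid below -2.5 rad/s).
It fails at once if the block lifter or the hex driver is shifted by over 30 mm or tipped over (distance of any of block_lifter, hex_driver from where it was at the start of the episode above 0.03 m or angle between any of block_lifter, hex_driver's own z axis and vertical above 0.5 rad).
It fails at once if the sample pot, dishes, wash bottle, timer or tube box is shifted by over 30 mm or tipped over (distance of any of sample_pot, dishes, wash_bottle, timer, tube_box from where it was at the start of the episode above 0.03 m or angle between any of sample_pot, dishes, wash_bottle, timer, tube_box's own z axis and vertical above 0.5 rad).
It also fails if it takes over 58 s, if anything falls off the work surface, if the arm or the gripper's body presses on something with over 40 N, if the wrist force passes 120 N, or if a joint passes its speed limit or range.

## Working session

There is one attempt and no reset: what is moved stays moved. The work goes in short steps, Python scripts to look and compute and a shell command to move; the robot and the scene stay as the last step left them, time stands still between calls to the robot, and variables do not carry over. Pictures are saved under pics/ and viewed, at most 10 in all, crops included, and the job is handed in when it is done.

```bash
mkdir -p pics; cat > h.py <<'E'
import numpy as np, cv2, json
from cell import bot
from scipy.spatial.transform import Rotation as R
def cal(n):
    c=bot.calibration(n); f=210/np.tan(np.radians(c["vertical_fov"])/2)
    return np.array([[f,0,c["cx"]],[0,f,c["cy"]],[0,0,1]]),R.from_rotvec(np.ravel(c["rvec"])).as_matrix(),np.ravel(c["tvec"])
def ray(c,uv):
    K,Rm,t=c; d=Rm.T@np.linalg.inv(K)@np.array([uv[0],uv[1],1.]); return -Rm.T@t,d/np.linalg.norm(d)
def tri(obs):
    A=np.zeros((3,3));b=np.zeros(3)
    for c,uv in obs:
        o,d=ray(c,uv);P=np.eye(3)-np.outer(d,d);A+=P;b+=P@o
    x=np.linalg.solve(A,b); return x,[round(1000*np.linalg.norm((np.eye(3)-np.outer(d,d))@(x-o)),1) for o,d in [ray(c,u) for c,u in obs]]
def proj(c,p):
    K,Rm,t=c; q=K@(Rm@np.asarray(p)+t); return q[:2]/q[2]
def atz(c,uv,z):
    o,d=ray(c,uv); return o+d*(z-o[2])/d[2]
def totool(target,p=None,rv=None):
    s=bot.state(); p=s["eef_pos"] if p is None else p; rv=s["orientation"] if rv is None else rv
    return R.from_rotvec(rv).inv().apply(np.asarray(target)-p)/0.03
E
python3 - <<'E'
from h import *
s=bot.state(); print({k:np.round(v,3).tolist() for k,v in s.items()})
print(R.from_rotvec(s["orientation"]).as_matrix().round(3))
C={}
for n in ("scene","top","wrist"):
    C[n]=cal(n); cv2.imwrite(f"pics/{n}0.png",bot.get_image(n))
    print(n,"cam at",(-C[n][1].T@C[n][2]).round(3))
for t in ["heater","lid_hinge","lid_handle","reset_hole","tool_block","stylus","stylus_tip","block_lifter","hex_driver","sample_pot","dishes","wash_bottle","timer","tube_box"]:
    obs=[];o=[]
    for n in ("scene","top"):
        r=bot.pinpoint(n,t)
        if r: o.append((n,np.round(r[0]["uv"]).tolist(),round(r[0]["conf"],2))); obs.append((C[n],r[0]["uv"]))
    print(t,o,[np.round(x,3) for x in tri(obs)] if len(obs)>1 else "")
E
```

```text
{'time': 0.0, 'qpos': [-1.232, 0.478, 0.022, 1.556, -0.012, 1.109, -0.083], 'dq': [0.0, -0.002, 0.0, -0.0, 0.001, -0.0, -0.002], 'tau': [-0.001, -58.284, 1.534, -27.261, -0.054, 0.017, 0.0], 'eef_pos': [0.291, 0.608, 0.222], 'orientation': [-0.696, -3.063, 0.003], 'force': [-0.011, -0.33, -0.097], 'moment': [0.056, 0.062, 0.01], 'finger_force': 0.0, 'width': 0.088}
[[-0.902  0.432 -0.001]
 [ 0.432  0.902 -0.002]
 [-0.    -0.002 -1.   ]]
scene cam at [ 1.071 -0.524  0.822]
top cam at [0.441 0.022 1.133]
wrist cam at [0.215 0.645 0.384]
heater [('scene', [292.0, 248.0], 0.78), ('top', [279.0, 222.0], 0.56)] [array([0.595, 0.05 , 0.002]), array([5.9, 5.9])]
lid_hinge [('scene', [349.0, 243.0], 0.81), ('top', [261.0, 168.0], 0.88)] [array([0.735, 0.093, 0.084]), array([0.8, 0.8])]
lid_handle [('scene', [306.0, 174.0], 0.8), ('top', [266.0, 193.0], 0.79)] [array([0.627, 0.068, 0.24 ]), array([3.4, 3.4])]
reset_hole [('scene', [262.0, 196.0], 0.59), ('top', [398.0, 232.0], 0.74)] [array([ 0.589, -0.156,  0.315]), array([86.1, 86.1])]
tool_block [('scene', [153.0, 316.0], 0.68), ('top', [39
[... 349 characters left out ...]
11]), array([0.8, 0.8])]
hex_driver [('scene', [141.0, 296.0], 0.77), ('top', [390.0, 269.0], 0.52)] [array([ 0.445, -0.275,  0.009]), array([4.6, 4.6])]
sample_pot [('scene', [312.0, 161.0], 0.92), ('top', [164.0, 285.0], 0.79)] [array([ 0.409,  0.384, -0.006]), array([3.5, 3.5])]
dishes [('top', [362.0, 158.0], 0.61)] 
wash_bottle [('scene', [387.0, 192.0], 0.62), ('top', [159.0, 199.0], 0.56)] [array([ 0.665,  0.406, -0.004]), array([5.2, 5.2])]
timer [('scene', [347.0, 167.0], 0.78), ('top', [162.0, 245.0], 0.56)] [array([0.528, 0.386, 0.027]), array([1.7, 1.7])]
tube_box [('scene', [184.0, 414.0], 0.67), ('top', [419.0, 184.0], 0.81)] [array([ 0.704, -0.381, -0.015]), array([0.8, 0.8])]
```

```bash
python3 -c "
import cv2,numpy as np
a=[cv2.resize(cv2.imread(f'pics/{n}0.png'),(400,300)) for n in ('scene','top')]
cv2.imwrite('pics/both.png',np.hstack(a))"
```

```text
(no output)
```

View pics/scene0.png

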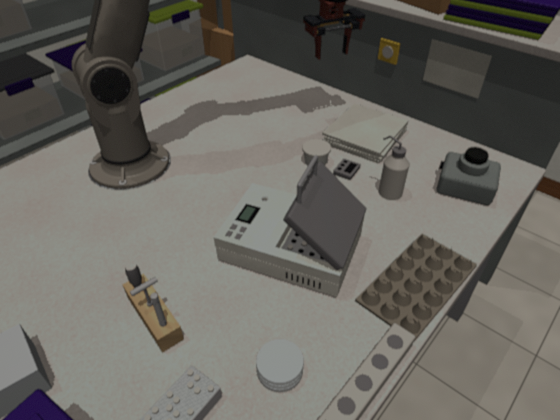

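View pics/top0.png

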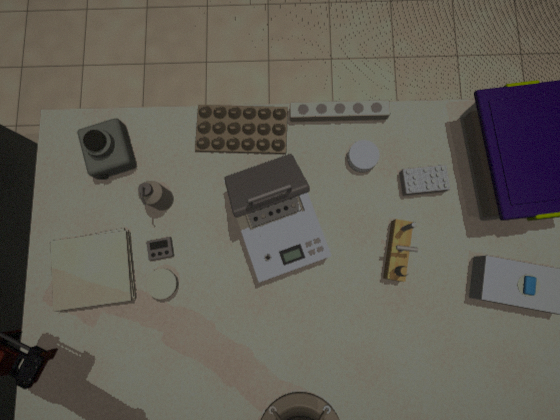

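The scene view shows the heater with its lid open. The reset hole is at scene (264,199) / top (268,257) and the handle at about (307,178) / (268,192). The stylus is the far-end tool in the block, near top (405,229). I'll raise and turn the tool, and refine the heater fit.

```bash
python3 -m crank '[[[0,0,-0.8,0,0,0.95],[0,0,-0.8,0,0,0.95],[0,0,-0.8,0,0,0.95],[0,0,-0.8,0,0,0.95],[0,0,-0.8,0,0,0.95]]]' -1 10
python3 - <<'E'
from h import *
S,T=cal("scene"),cal("top")
print("hole",tri([(S,(264,199)),(T,(268,257))]))
print("handle",tri([(S,(307,179)),(T,(268,192))]))
print("stylus boxes",[(n,bot.search_frame(n,"stylus")[:1]) for n in ("scene","top")])
print(totool([0.627,0.068,0.34]), bot.state()["qpos"])
E
```

```text
time: 2.17
eef_pos: [0.2916, 0.6087, 0.3434]
orientation: [-1.878, -2.519, 0.0]
force: [0.0, -0.1, -0.6]
width: 0.0881
finger_force: 0.0
hole (array([0.48625474, 0.07692928, 0.08346952]), [np.float64(1.5), np.float64(1.5)])
handle (array([0.63193206, 0.06445341, 0.23254255]), [np.float64(2.7), np.float64(2.7)])
stylus boxes [('scene', [{'extent': [146.4, 291.5, 166.0, 325.8], 'conf': 0.78}]), ('top', [{'extent': [401.5, 224.6, 419.6, 233.0], 'conf': 0.46}])]
[-20.52391688   5.44937243   0.12532306] [-1.35914505  0.40158796  0.20662126  1.40592317 -0.08251483  1.33721817
 -0.856022  ]
```

```bash
for i in 1 2 3; do python3 -m crank '[[[-1,0.27,0,0,0,0],[-1,0.27,0,0,0,0],[-1,0.27,0,0,0,0],[-1,0.27,0,0,0,0],[-1,0.27,0,0,0,0]]]' | head -2; done
python3 - <<'E'
from h import *
print(totool([0.63,0.066,0.34]))
C=cal("wrist"); cv2.imwrite("pics/w1.png",bot.get_image("wrist"))
for t in ["lid_hinge","lid_handle","reset_hole"]: print(t,bot.pinpoint("wrist",t)[:1])
print(proj(C,[.63,.066,.235]),proj(C,[.735,.093,.086]),proj(C,[.486,.077,.085]))
E
```

```text
time: 2.9
eef_pos: [0.3742, 0.4757, 0.3414]
time: 3.52
eef_pos: [0.4564, 0.344, 0.3415]
time: 4.15
eef_pos: [0.5387, 0.2125, 0.3415]
[-5.56171822  1.4690223   0.04938724]
lid_hinge []
lid_handle [{'uv': [317.7, 360.6], 'conf': 0.78}]
reset_hole []
[318.17208029 346.23891867] [373.18471799 279.42596667] [221.93102767 246.40699654]
```

View pics/w1.png

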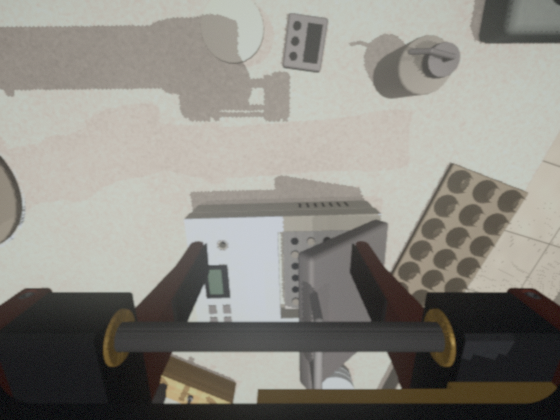

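The wrist view shows the reset hole at (222,244), matching the prediction. The handle bar runs from about (308,285) downward, partly hidden by the gripper, and the hinge side is to the right.

```bash
python3 - <<'E'
from h import *
from scipy.optimize import least_squares
S,T,W=cal("scene"),cal("top"),cal("wrist")
print("handle",tri([(S,(306.5,177)),(T,(267.5,192.5)),(W,(317.7,360.6))]))
obs=[("hinge",S,(349,243)),("hinge",T,(261,168)),("hole",S,(264,199)),("hole",T,(268,257)),("hole",W,(222,244)),
("handle",S,(306,175)),("handle",S,(307,179)),("handle",T,(266,193)),("handle",T,(268,192)),("handle",W,(317.7,360.6))]
def pts(v):
    x,y,a,t=v; M=R.from_euler("z",a).as_matrix(); c,s=np.cos(t),np.sin(t)
    L={"hinge":[.14,0,.0865],"hole":[-.095,.06,.085],"handle":[.14-(.189*c-.058*s),0,.0865+.189*s+.058*c]}
    return {k:M@p+[x,y,0] for k,p in L.items()}
def res(v):
    P=pts(v); return np.ravel([proj(c,P[k])-u for k,c,u in obs])
r=least_squares(res,[.595,.05,.3,.65],loss="soft_l1"); print(r.x.round(4)); print(res(r.x).reshape(-1,2).round(1).tolist())
for k,p in pts(r.x).items(): print(k,p.round(4))
x=r.x.copy(); x[3]=0; print("shut handle",pts(x)["handle"].round(4))
h=pts(r.x)["handle"]; print(totool(h+[0,0,.08]), np.degrees(r.x[2]))
m=R.from_rotvec(bot.state()["orientation"]).as_matrix(); print("tool y yaw",np.degrees(np.arctan2(m[1,1],m[0,1])))
E
```

```text
handle (array([0.63069269, 0.06110585, 0.24370406]), [np.float64(4.1), np.float64(5.9), np.float64(4.5)])
[0.5971 0.0524 0.3111 0.697 ]
[[-0.4, -2.2], [-0.9, 1.5], [1.0, -0.7], [-1.7, -1.1], [2.2, 1.7], [0.4, -4.0], [-0.6, -8.0], [3.3, -0.3], [1.3, 0.7], [-0.0, 0.5]]
hinge [0.7304 0.0952 0.0865]
hole [0.4883 0.0804 0.085 ]
handle [0.6279 0.0623 0.2523]
shut handle [0.5505 0.0374 0.1445]
[-5.69240798  1.38398896  0.31443696] 17.825031317470607
tool y yaw 16.978143190583747
```

```bash
python3 -m crank '[[[-1,0.25,0,0,0,0.08],[-1,0.25,0,0,0,0],[-1,0.25,0,0,0,0],[-1,0.25,0,0,0,0],[-1,0.25,0,0,0,0]]]' | head -2; python3 -m crank '[[[-0.7,0.1,0.3,0,0,0],[0,0,0,0,0,0],[0,0,0,0,0,0]]]' |head -2
python3 - <<'E'
from h import *
print(totool([.6279,.0623,.235]))
C=cal("wrist"); cv2.imwrite("pics/w2.png",bot.get_image("wrist"))
print(bot.pinpoint("wrist","lid_handle")[:1], proj(C,[.6279,.0623,.2523]))
T=cal("top");cv2.imwrite("pics/t2.png",cv2.resize(bot.get_image("top")[120:300,180:420],None,fx=2.5,fy=2.5))
E
```

```text
time: 4.97
eef_pos: [0.6166, 0.0815, 0.342]
time: 5.35
eef_pos: [0.6249, 0.063, 0.3335]
[-0.05308097  0.08931358  3.28177338]
[{'uv': [280.2, 215.2], 'conf': 0.81}] [282.47162057 216.66173577]
```

View pics/w2.png

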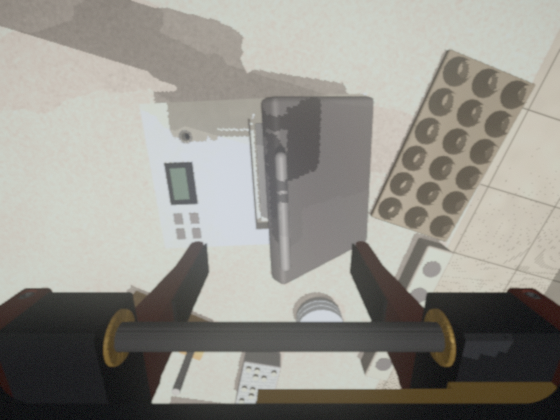

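The bar runs from (280,155) to (283,270), centred at about (281,215) between the fingers and within 2 px of the prediction. I'll descend and grip gently.

```bash
python3 -m crank '[[[0,0.05,0.8,0,0,0],[0,0.04,0.8,0,0,0],[0,0,0.8,0,0,0],[0,0,0.7,0,0,0],[0,0,0.18,0,0,0]]]'; python3 -m crank '[[[0,0,0,0,0,0],[0,0,0,0,0,0],[0,0,0,0,0,0],[0,0,0,0,0,0],[0,0,0,0,0,0]]]' 1 10
python3 - <<'E'
from h import *
s=bot.state(); print(totool([.6279,.0623,.235]),s["eef_pos"],s["force"])
E
```

```text
time: 6.12
eef_pos: [0.6271, 0.0624, 0.2342]
orientation: [-1.886, -2.511, 0.002]
force: [0.9, 0.3, 0.8]
width: 0.0876
finger_force: 0.0
time: 6.75
eef_pos: [0.6281, 0.0614, 0.2354]
orientation: [1.888, 2.511, 0.0]
force: [0.5, 0.2, 0.2]
width: 0.0413
finger_force: 0.0
[0.03107783 0.00246461 0.01373679] [0.6280874  0.06138368 0.23541205] [0.52389956 0.16995214 0.15131455]
```

```bash
python3 -m crank '[[[0,0,0,0,0,0],[0,0,0,0,0,0],[0,0,0,0,0,0],[0,0,0,0,0,0],[0,0,0,0,0,0]]]' 1 12
python3 - <<'E'
from h import *
# arc steps in tool axes: tool y=+heater x, tool z=down; commanded offsets
t=np.linspace(.697,0,11); r=np.hypot(.189,.058); a=np.arctan2(.058,.189)
X=-r*np.cos(t+a); Z=r*np.sin(t+a)
print(np.c_[np.diff(X),-np.diff(Z)].round(4)/.03)
E
```

```text
time: 7.38
eef_pos: [0.6282, 0.0615, 0.2352]
orientation: [1.888, 2.511, 0.0]
force: [1.1, 0.3, -1.7]
width: 0.0096
finger_force: 12.0
[[-0.37666667  0.26333333]
 [-0.35666667  0.29      ]
 [-0.33666667  0.31333333]
 [-0.31333333  0.33666667]
 [-0.29        0.35666667]
 [-0.26333333  0.37666667]
 [-0.23666667  0.39333333]
 [-0.21        0.41      ]
 [-0.18        0.42333333]
 [-0.15        0.43333333]]
```

```bash
python3 -m crank '[[[0,-0.38,0.26,0,0,0],[0,-0.36,0.29,0,0,0],[0,-0.34,0.31,0,0,0],[0,-0.31,0.34,0,0,0],[0,-0.29,0.36,0,0,0]]]'
python3 - <<'E'
from h import *
p,q=bot.pinpoint("scene","lid_handle")[:1],0
print(totool([.5505,.0374,.1275]))
E
```

```text
time: 8.0
eef_pos: [0.5789, 0.0458, 0.1879]
orientation: [1.889, 2.509, -0.001]
force: [3.8, -4.1, 0.2]
width: 0.01
finger_force: 11.9
[-0.00811315 -0.94001865  1.9667456 ]
```

```bash
python3 -m crank '[[[0,-0.26,0.38,0,0,0],[0,-0.24,0.39,0,0,0],[0,-0.21,0.41,0,0,0],[0,-0.18,0.42,0,0,0],[0,-0.12,0.43,0,0,0]]]'
python3 -m crank '[[[0,0,0.05,0,0,0],[0,0,0,0,0,0]]]'
python3 - <<'E'
from h import *
s=bot.state()
print(totool([.5505,.0374,.1275]))
cv2.imwrite("pics/s3.png",cv2.resize(bot.get_image("scene")[140:320,180:420],None,fx=2.5,fy=2.5))
E
```

```text
time: 8.68
eef_pos: [0.549, 0.0373, 0.1267]
orientation: [-1.89, -2.509, 0.003]
force: [1.6, -6.2, 2.5]
width: 0.0099
finger_force: 12.2
time: 8.93
eef_pos: [0.5487, 0.0376, 0.1252]
orientation: [-1.889, -2.508, 0.005]
force: [1.0, -5.6, -1.0]
width: 0.0096
finger_force: 12.1
[-0.02369259  0.05415412 -0.07584541]
```

View pics/s3.png

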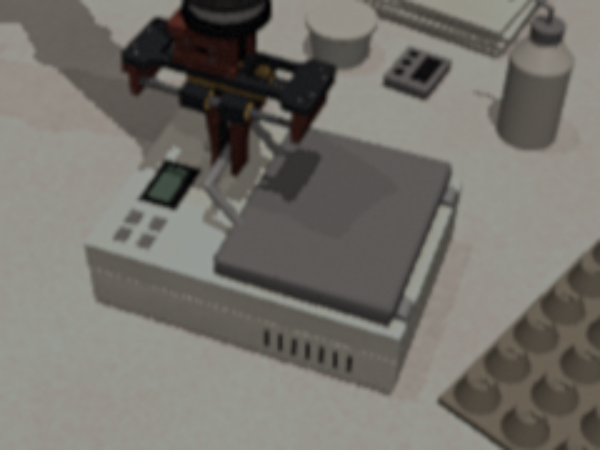

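The lid appears flat on the heater, with the front edge at about (220,265)–(330,135). I'll press down until I feel the stop.

```bash
python3 -m crank '[[[0,0,0.1,0,0,0],[0,0,0.1,0,0,0],[0,0,0,0,0,0]]]'; python3 -m crank '[[[0,0,0.1,0,0,0],[0,0,0.1,0,0,0],[0,0,0,0,0,0]]]'
```

```text
time: 9.35
eef_pos: [0.5485, 0.0383, 0.1204]
orientation: [-1.888, -2.508, 0.003]
force: [-4.3, -4.3, 12.1]
width: 0.0098
finger_force: 12.1
time: 9.72
eef_pos: [0.5485, 0.0385, 0.1145]
orientation: [-1.888, -2.507, 0.003]
force: [-5.3, -3.4, 12.5]
width: 0.0096
finger_force: 12.1
```

Reaction of 12 N with the pads slipping along the bar: the lid is at its stop. I'll release, retreat upward and measure the stylus.

```bash
python3 -m crank '[[[0,0,0,0,0,0],[0,0,0,0,0,0],[0,0,0,0,0,0],[0,0,0,0,0,0]]]' 0.2 20; python3 -m crank '[[[0,0,-0.4,0,0,0],[0,0,-1,0,0,0],[0,0,-1,0,0,0],[0,0,-1,0,0,0],[0,0,-1,0,0,0]]]' -0.2
python3 -m crank '[[[0,0,-1,0,0,0],[0,0,-1,0,0,0],[0,0,-1,0,0,0],[0,0,-0.5,0,0,0]]]' | head -2
python3 - <<'E'
from h import *
S,T=cal("scene"),cal("top")
a=cv2.resize(bot.get_image("scene")[250:350,100:200],(400,400),interpolation=cv2.INTER_CUBIC)
b=cv2.resize(bot.get_image("top")[205:305,350:450],(400,400),interpolation=cv2.INTER_CUBIC)
cv2.imwrite("pics/tools.png",np.hstack([a,b]))
for n,t in (("scene","stylus_tip"),("top","stylus_tip"),("scene","stylus"),("scene","lid_handle"),("top","lid_handle"),("top","tool_block")):
    print(n,t,bot.pinpoint(n,t)[:2])
print("scene handle shut pred",proj(S,[.5505,.0374,.1445]),proj(T,[.5505,.0374,.1445]))
E
```

```text
time: 10.22
eef_pos: [0.5503, 0.0393, 0.1139]
orientation: [-1.888, -2.51, 0.0]
force: [0.3, 0.5, -0.5]
width: 0.0352
finger_force: 0.0
time: 10.85
eef_pos: [0.5505, 0.0389, 0.2479]
orientation: [1.889, 2.51, 0.001]
force: [0.1, -0.2, -0.0]
width: 0.053
finger_force: 0.0
time: 11.35
eef_pos: [0.551, 0.0388, 0.3533]
scene stylus_tip [{'uv': [163.4, 332.2], 'conf': 0.82}]
top stylus_tip []
scene stylus [{'uv': [163.0, 334.3], 'conf': 0.62}]
scene lid_handle [{'uv': [139.7, 295.4], 'conf': 0.74}, {'uv': [268.7, 201.5], 'conf': 0.72}]
top lid_handle []
top tool_block [{'uv': [395.0, 252.7], 'conf': 0.86}]
scene handle shut pred [271.53831744 199.86084678] [281.32069696 230.42554125]
```

View pics/tools.png

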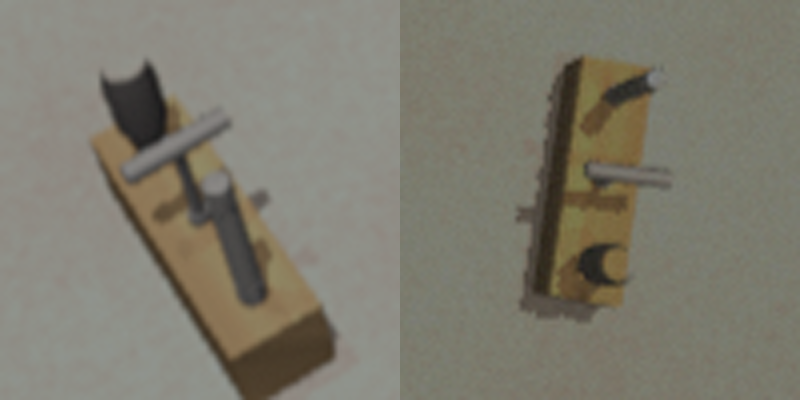

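The crops show the slim straight stylus at one end of the block. Its top is at scene (154,295) / top (413.6,223.5) and its base at scene (163.5,325) / top (401,230). The T-lifter is in the middle and the hex driver at the other end.

```bash
python3 - <<'E'
from h import *
S,T=cal("scene"),cal("top")
print("top",tri([(S,(153.6,294.8)),(T,(413.6,223.4))]))
print("base",tri([(S,(163.3,324.4)),(T,(401,230.2))]))
for n,uv in (("S",(163.3,324.4)),("T",(401,230.2))): print(n,atz(S if n=="S" else T,uv,.05), )
print(atz(S,(153.6,294.8),.145),atz(T,(413.6,223.4),.145))
s=bot.state(); p=s["eef_pos"]
print(totool([.56,-.306,.3]))
m=R.from_rotvec(s["orientation"]).as_matrix(); print("tool y yaw",np.degrees(np.arctan2(m[1,1],m[0,1])),s["qpos"].round(2))
E
```

```text
top (array([ 0.56257078, -0.30339146,  0.14561144]), [np.float64(0.6), np.float64(0.6)])
base (array([ 0.55691969, -0.30122708,  0.03934853]), [np.float64(0.8), np.float64(0.8)])
S [ 0.56445723 -0.30370221  0.05      ]
T [ 0.55534852 -0.29871812  0.05      ]
[ 0.56252503 -0.30278094  0.145     ] [ 0.56232458 -0.30407301  0.145     ]
[-11.1424639   -2.86422239   1.67132885]
tool y yaw 16.09741048393558 [-0.62  0.18  0.51  1.71 -0.09  1.28  0.19]
```

```bash
python3 -m crank '[[[0,0,0,0,0,-1],[0,0,0,0,0,-1],[0,0,0,0,0,-1],[0,0,0,0,0,-1],[0,0,0,0,0,-1]]]' -1 | head -1;  python3 -m crank '[[[0,0,0,0,0,-1],[0,0,0,0,0,-0.2],[0,0,0,0,0,0]]]' | head -3
python3 - <<'E'
from h import *
print(totool([.5625,-.3035,.3]),bot.state()["qpos"].round(2))
m=R.from_rotvec(bot.state()["orientation"]).as_matrix(); print("tool y yaw",np.degrees(np.arctan2(m[1,1],m[0,1])))
E
```

```text
time: 12.38
time: 12.75
eef_pos: [0.5503, 0.039, 0.3507]
orientation: [-0.33, -3.124, 0.0]
[ -2.78192854 -11.07854998   1.69031229] [-0.51  0.17  0.39  1.7  -0.07  1.28  1.25]
tool y yaw 77.9426947015437
```

```bash
for i in 1 2; do python3 -m crank '[[[-0.25,-1,0.1,0,0,0],[-0.25,-1,0.1,0,0,0],[-0.25,-1,0.1,0,0,0],[-0.25,-1,0.1,0,0,0],[-0.25,-1,0.1,0,0,0]]]' | head -2; done; python3 -m crank '[[[-0.3,-1,0.1,0,0,0],[0,0,0,0,0,0],[0,0,0,0,0,0]]]' | head -2
python3 - <<'E'
from h import *
print(totool([.5625,-.3035,.3]))
C=cal("wrist"); cv2.imwrite("pics/w4.png",bot.get_image("wrist"))
print(proj(C,[.5625,-.3035,.145]),proj(C,[.5625,-.3035,.05]),bot.search_frame("wrist","stylus")[:1])
E
```

```text
time: 13.38
eef_pos: [0.5562, -0.1164, 0.3358]
time: 14.0
eef_pos: [0.562, -0.2708, 0.3207]
time: 14.38
eef_pos: [0.5649, -0.3003, 0.3178]
[ 0.05420268 -0.12237359  0.59312529]
[275.60262617 188.0418445 ] [276.26152743 172.51664566] [{'extent': [266.2, 167.8, 284.6, 193.4], 'conf': 0.81}]
```

View pics/w4.png

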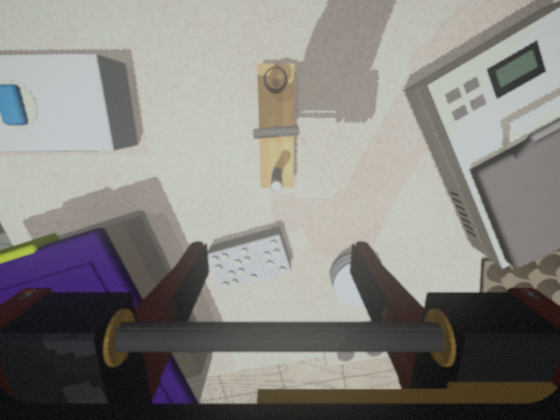

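The stylus top is at (277,187), about 1 px from the prediction. Descending.

```bash
python3 -m crank '[[[0.05,-0.08,0.9,0,0,0],[0,0,0.9,0,0,0],[0,0,0.9,0,0,0],[0,0,0.9,0,0,0],[0,0,0.9,0,0,0]]]' | head -2; python3 -m crank '[[[0,0,0.9,0,0,0],[0,0,0.9,0,0,0],[0,0,0.9,0,0,0],[0,0,0.35,0,0,0],[0,0,0,0,0,0]]]'
python3 -m crank '[[[0,0,0,0,0,0],[0,0,0,0,0,0],[0,0,0,0,0,0],[0,0,0,0,0,0],[0,0,0,0,0,0]]]' 1 30|tail -2
python3 -m crank '[[[0,0,0,0,0,0],[0,0,0,0,0,0],[0,0,0,0,0,0],[0,0,0,0,0,0],[0,0,0,0,0,0]]]' 1 30
```

```text
time: 15.1
eef_pos: [0.5633, -0.3018, 0.1825]
time: 15.72
eef_pos: [0.5628, -0.3025, 0.0914]
orientation: [-0.325, -3.124, -0.001]
force: [-0.5, 0.7, 0.7]
width: 0.0879
finger_force: 0.0
width: 0.0413
finger_force: 0.0
time: 16.98
eef_pos: [0.5627, -0.3032, 0.0915]
orientation: [-0.326, -3.125, -0.0]
force: [0.2, -0.2, -0.1]
width: 0.0135
finger_force: 30.0
```

```bash
python3 -m crank '[[[0,0,-0.5,0,0,0],[0,0,-1,0,0,0],[0,0,-1,0,0,0],[0,0,-1,0,0,0],[0,0,-1,0,0,0]]]' | head -2; python3 -m crank '[[[0,0,-0.9,0,0,0],[0,0,0,0,0,0]]]'
python3 - <<'E'
from h import *
print(totool([.487,.079,.25]))
E
```

```text
time: 17.6
eef_pos: [0.5625, -0.3033, 0.2286]
time: 17.85
eef_pos: [0.5636, -0.3041, 0.2566]
orientation: [0.326, 3.12, -0.002]
force: [0.1, -0.3, -1.3]
width: 0.0134
finger_force: 30.0
[ 5.13730036 11.96771575  0.18621472]
```

```bash
for i in 1 2; do python3 -m crank '[[[0.43,1,0,0,0,0],[0.43,1,0,0,0,0],[0.43,1,0,0,0,0],[0.43,1,0,0,0,0],[0.43,1,0,0,0,0]]]' | head -2; done; python3 -m crank '[[[0,0,0,0,0,0],[0,0,0,0,0,0]]]' 
python3 - <<'E'
from h import *
print(totool([.487,.079,.25]))
C=cal("wrist"); im=bot.get_image("wrist"); cv2.imwrite("pics/w5.png",im)
np.save("C5.npy",np.array([C[0],C[1],np.tile(C[2],(3,1))]))
s=bot.state(); tip=s["eef_pos"]+R.from_rotvec(s["orientation"]).apply([0,0,.0815])
print("hole pred",proj(C,[.487,.079,.085]),"tip pred",proj(C,tip))
print(bot.pinpoint("wrist","reset_hole")[:1],bot.pinpoint("wrist","stylus_tip")[:1])
E
```

```text
time: 18.48
eef_pos: [0.5294, -0.1419, 0.2526]
time: 19.1
eef_pos: [0.4972, 0.0179, 0.2527]
time: 19.35
eef_pos: [0.4979, 0.0161, 0.2531]
orientation: [-0.326, -3.124, 0.001]
force: [0.5, -0.2, -0.7]
width: 0.0136
finger_force: 30.0
[0.79031834 1.97663855 0.10219773]
hole pred [331.03621196 170.24776715] tip pred [278.33358942 215.2854893 ]
[{'uv': [330.5, 168.8], 'conf': 0.73}] [{'uv': [279.3, 212.9], 'conf': 0.86}]
```

View pics/w5.png

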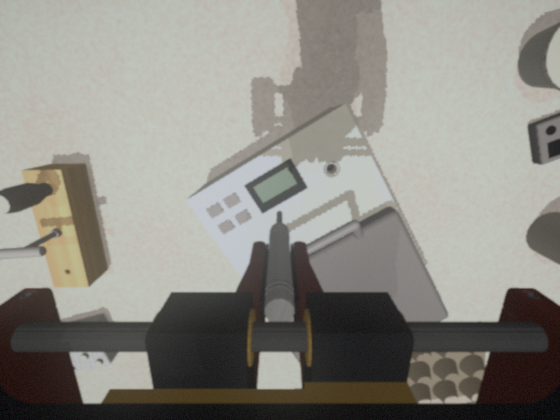

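The hole is at (331.5,169.5) and the pin tip at (279.5,212); the lid is shut, and the lifter and driver are still in place. I'll work out the correction relative to the tip.

```bash
python3 - <<'E'
from h import *
C=cal("wrist"); s=bot.state(); M=R.from_rotvec(s["orientation"]); tip=s["eef_pos"]+M.apply([0,0,.0815])
h=atz(C,(331.3,169.2),.085); t=atz(C,(279.4,212.5),tip[2])
print("hole",h,"tip img",t,"tip nominal",tip)
print("delta img",M.inv().apply(h-t)/.03,"delta nominal", M.inv().apply(h-tip)/.03)
E
```

```text
hole [0.48647205 0.07911349 0.085     ] tip img [0.49613239 0.01664869 0.17188433] tip nominal [0.49825869 0.01561924 0.17188433]
delta img [0.74797911 1.97072445 2.89542867] delta nominal [0.82444728 1.98952895 2.89543463]
```

```bash
python3 -m crank '[[[0.4,1,0,0,0,0],[0.39,0.98,0,0,0,0],[0,0,0.9,0,0,0],[0,0,0.9,0,0,0],[0,0,0.7,0,0,0]]]' |head -2;  python3 -m crank '[[[0,0,0,0,0,0],[0,0,0,0,0,0]]]' | head -4
python3 - <<'E'
from h import *
C=cal("wrist"); im=bot.get_image("wrist"); s=bot.state(); M=R.from_rotvec(s["orientation"]); tip=s["eef_pos"]+M.apply([0,0,.0815])
print("hole est px",proj(C,[.4865,.0791,.085]),"tip",proj(C,tip),tip)
print(bot.pinpoint("wrist","reset_hole")[:1],bot.pinpoint("wrist","stylus_tip")[:1])
print(M.inv().apply([.4865,.0791,.085]-tip)/.03)
u,v=proj(C,tip).astype(int); a=cv2.resize(im[v-50:v+50,u-50:u+50],(500,500),interpolation=cv2.INTER_CUBIC)
cv2.imwrite("pics/w6.png",a); print(u-50,v-50)
E
```

```text
time: 20.12
eef_pos: [0.4873, 0.079, 0.1775]
time: 20.38
eef_pos: [0.488, 0.0795, 0.1793]
orientation: [0.327, 3.124, 0.0]
force: [-0.4, -0.6, -0.1]
hole est px [277.94277613 208.87936458] tip [279.06852055 215.23862102] [0.48829913 0.07977023 0.09801055]
[{'uv': [278.0, 206.1], 'conf': 0.6}] [{'uv': [280.3, 210.9], 'conf': 0.85}]
[ 0.05466065 -0.03461526  0.43358074]
229 165
```

View pics/w6.png

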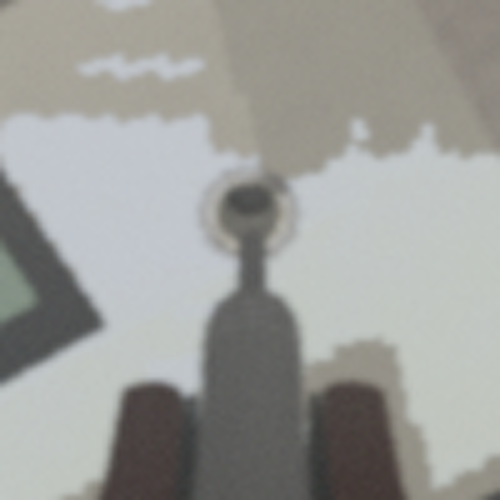

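Pin tip at about (280,211), ring centre at about (278.9,207.2), so it is nearly aligned.

```bash
python3 - <<'E'
from h import *
C=cal("wrist"); s=bot.state(); M=R.from_rotvec(s["orientation"]); tip=s["eef_pos"]+M.apply([0,0,.0815])
h=atz(C,(278.9,207.2),.085)
for uv in ((280.3,210.9),(279.8,212)):
    t=atz(C,uv,tip[2]); print(h,t,M.inv().apply(h-t)/.03)
print(M.inv().apply(h-tip)/.03)
E
```

```text
[0.48528356 0.08074747 0.085     ] [0.48477455 0.08209813 0.09798286] [-0.02527529 -0.0409719   0.43275884]
[0.48528356 0.08074747 0.085     ] [0.48568089 0.08146025 0.09798286] [ 0.00867593 -0.02640691  0.43272414]
[0.1003953  0.00484094 0.43262246]
```

```bash
python3 -m crank '[[[0.03,-0.03,0,0,0,0],[0,0,0.3,0,0,0],[0,0,0.3,0,0,0],[0,0,0.2,0,0,0],[0,0,0,0,0,0]]]'
```

```text
time: 21.15
eef_pos: [0.4858, 0.0791, 0.1538]
orientation: [-0.326, -3.123, 0.001]
force: [-0.4, -0.3, -0.8]
width: 0.0138
finger_force: 30.0
```

Tip is 13 mm below the deck with no force, so it is inside the hole. Pressing.

```bash
python3 -m crank '[[[0,0,0.1,0,0,0],[0,0,0.1,0,0,0],[0,0,0.05,0,0,0],[0,0,0,0,0,0]]]';python3 -m crank '[[[0,0,0.05,0,0,0],[0,0,0.03,0,0,0],[0,0,0,0,0,0],[0,0,0,0,0,0]]]'
```

```text
time: 21.65
eef_pos: [0.4866, 0.0793, 0.1473]
orientation: [0.326, 3.124, 0.0]
force: [0.3, -0.7, 4.0]
width: 0.0139
finger_force: 30.0
time: 22.15
eef_pos: [0.487, 0.0793, 0.1458]
orientation: [0.326, 3.124, 0.001]
force: [-2.1, 0.2, 12.6]
width: 0.0139
finger_force: 30.0
```

```bash
python3 -m crank '[[[0,0,0,0,0,0],[0,0,0,0,0,0],[0,0,0,0,0,0],[0,0,0,0,0,0],[0,0,0,0,0,0]]]'
python3 - <<'E'
from h import *
S=cal("scene"); im=bot.get_image("scene"); cv2.imwrite("pics/s7.png",cv2.resize(im[120:320,100:420],None,fx=2.4,fy=2.4))
E
```

```text
time: 22.78
eef_pos: [0.4869, 0.0793, 0.1458]
orientation: [0.326, 3.124, 0.001]
force: [-1.9, -0.8, 13.0]
width: 0.0133
finger_force: 30.0
```

View pics/s7.png

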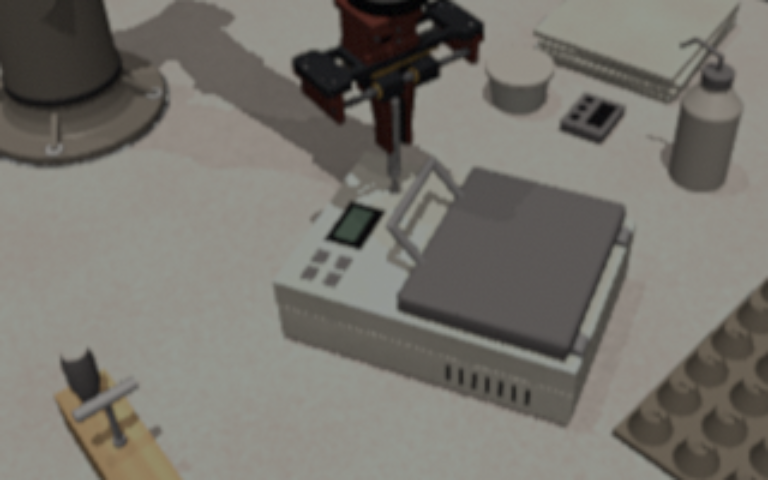

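The stylus stands in the hole at about (395,188) with a steady 13 N. The lid is flat shut and the other tools are still standing in the block. Handing in.

```bash
python3 -c "
from cell import bot
print(bot.job_done())"
```

```text
the job is handed in; nothing more can be done
None
```

The job is handed in at about 23 s on the robot clock: the lid is shut against its stop, and the gripped stylus is holding the reset button down with a steady 13 N, its tip about 20 mm below the deck by the arm's reading; the judge returned no verdict.

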